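# Zero the coffee grinder

### The job

Zero the coffee grinder: turn the wide black collar on top clockwise until you feel the burrs meet and the turning go firm, nip it up gently to about 0.4 N m without forcing it, and let go of it without turning it back. Then turn only the small metal knob in its middle anticlockwise until its red line points at the green dot on the collar, let go, and do not shift the hopper, the cup or the mug.

Things in the scene. Friction and masses are not known exactly. Their poses are not given: they have to be found in the camera images.
- grinder: Red coffee grinder (135 x 140 mm), fixed to the counter; origin under the knobs' axis at counter height, z up, spout on its +x side. On its white round deck (132 mm across, top 162 mm above the counter) stand on one upright axis a flat steel disc (90 mm across, 4 mm high), on it the black collar and on that the metal knob. Nothing else stands higher than the deck.
- collar_top (a point): Centre of the top face of the ribbed black collar (coarse setting): 60 mm across, 30 mm high, top 196 mm above the counter; z up the axis. Clockwise from above closes the burrs. Even drag of 0.09 N m, stays where left. After 0.6 to 1.3 rad (not marked, differs every time) the burrs meet: the torque then rises by 4 N m per rad, plus or minus 0.1 of friction. 0.4 N m is a good nip; 0.7 is too much.
- green_dot (a point): Green dot, 8 mm across, on the top face of the collar, 23 mm from the axis; turns with the collar.
- knob_top (a point): Centre of the top of the metal knob (fine setting): plain cylinder 26 mm across, standing 28 mm above the collar's top face (its top 224 mm above the counter), same axis; its x axis points along the red line on its top. It rides on the collar, turns against 0.02 N m of drag and stays where it is left.
- fine_knob (a joint): Angle of the metal knob relative to the collar (rad): 0 when the red line points at the green dot, positive when the line lies clockwise of the dot, seen from above. It starts 0.5 to 1.2 clockwise of the dot; range -1.8 to 1.8.
- nip (a joint): How far the burrs are nipped (rad): small clockwise travel of the thin black pointer on the steel disc, over the scale at the deck's edge on the grinder's +x side: green band 0.05 to 0.15, red band from 0.19 (forced). 0 until the burrs meet; then it follows the collar. When the collar is let go it falls back to about 0.025 and stays there, unless the collar is turned back.
- hopper: Smoky clear bean hopper taken off the grinder and stood upside down on the counter: 156 mm across at the foot, 125 mm high, loose; origin under its centre.
- dosing_cup: Small open steel cup, 58 mm across the rim, 55 mm high, loose; origin under its centre.
- mug: White mug, 80 mm across, 90 mm high, loose; origin under its centre.

How it is judged:
By the outcome, as a careful person would: the job done as asked, in the order asked, and still so for the second after the job is handed in, with the robot touching nothing.
It also fails if it takes over 51 s, if anything falls off the work surface, if the arm or the gripper's body presses on something with over 40 N, if the wrist force passes 120 N, or if a joint passes its speed limit or range.

### The arm

A 6-joint arm with a two-finger parallel gripper is mounted at the origin on the work surface. World frame = base frame: x ahead of the robot, y to its left, z up, the work surface at z = 0. Lengths are in m, angles in degrees, forces in N, time in s.
With the tool pointing down it reaches from about 0.3 to 0.825 m from the base axis. Payload 5.4 kg.
Tool frame: the origin (TCP) lies midway between the tips of the shut fingers; the grasp point (between the pads) lies 19 mm behind it; z points along the fingers, y is the line along which they close (so a half turn about z gives the same grasp; the last joint's range is limited). The gripper opens to 92 mm and grips with 3 to 60 N. Pads are 20 mm wide; open, the fingers measure 128 mm over their backs; the gripper's body (75 mm by 189 mm) begins 69 mm behind the grasp point.
Start: joints at [-87.095, 9.076, 91.501, -0, 79.423, -12.038], TCP at [0.148, -0.556, 0.215] pointing down, gripper open.
Joint ranges: [-166.64, 166.64], [-54.1, 131.32], [10.49, 154.53], [-73.88, 253.88], [9.74, 151.15], [-171.62, 171.62]. Speed limits (degrees/s): [147.25, 147.25, 180, 180, 180, 180].

### API

Orientations are given as a 3x3 rotation matrix whose columns are the frame's x, y, z axes.
In Python, from bench import * gives the robot as it stands.
- The arm moves only by the tool step_arm, never from a script. Its argument "targets" is a list of rows, each a list of 7 numbers: the shift along the tool's x, y, z in a scale on which 1.0 is 750 mm, then the turn, a rotation vector about the tool's x, y, z in shares of 90 degrees (1.0 is 90 degrees), then the finger opening in mm, from 0 to 91.9. A call has 1 to 8 rows; each row is the pose to reach, as a shift and turn from the pose commanded when the call began, along the tool's axes at that moment; what a row does not reach only later rows make up. A row lasts 1/10 s, in which the tool goes at most 50 mm and 8.59 degrees, less where a joint would pass 70% of its speed; a pose out of reach is approached as far as the arm can. No shift or turn number may pass 1 either way. A call with a gripper value outside its range is refused whole. The fingers move at their own pace and stop on an object; "force" is the grip in N (left out, the last holds). Time passes only in rows, so rows that repeat a pose let the fingers close. It gives the time, the measured TCP pose, the force, the opening and the grip force at its end, in the units of the state.
- observe(): the state, without advancing time (a new reading comes with each control period).
- read_camera(name): name is "scene" or "top" or "wrist"; returns a dict with "img" (420x560x3 uint8, red, green, blue), "range_z" (420x560 float32, m along the optical axis (not along the pixel's ray), 0 where there is no reading), "vfov" (degrees; the focal length in pixels is half the picture's height over the tangent of half this angle, whatever the lens; pixels are square), "cx", "cy" (the principal point, pixels), "rvec" (rotation vector, rad) and "tvec" (3), from world to camera coordinates, as OpenCV has them; the wrist camera has in their place "tool_from_camera" (4x4, takes a point from camera to tool coordinates, whose origin is the TCP and whose axes are the flange's). Camera axes: x right, y down, z forward; pixel columns grow to the right and rows downward; lengths in m; the calibration is good to about 2 mm. A picture is of the moment at which its call begins: read the wrist's pose just before it.
- close_job(): hands the job in; it is judged then, once.
The state is a dict: "t": time; "joint_positions": joint angles; "qd": joint speeds; "joint_torque": joint torques, N m; "tool_pos": TCP position; "tool_rot": TCP orientation; "force": force on the tool from outside, world axes, zero at the start; "wrist_torque": the same for the moment, N m; "gripper_width": finger opening in m; "grasp_force": force on a finger pad.
Only numpy, scipy, OpenCV 4.12 (cv2) and the standard library are available. Lean on these libraries where they do the work, as an engineer would, in place of code of your own. Each camera call takes 0.05 s, during which the arm holds its last target. There are 200 camera calls.

## Working session

There is one attempt and no reset: what is moved stays moved. The work goes in short steps, Python scripts to look and compute and a tool call to move; the robot and the scene stay as the last step left them, time stands still between calls to the robot, and variables do not carry over. Pictures are saved under pics/ and viewed, at most 12 in all, crops included, and the job is handed in when it is done.

Besides the shell and the picture viewer there is one more tool, called after "Call:" as name(argument=value, ...) on one line, values as JSON. step_arm: Moves the arm, as the interface text tells. Its arguments: {"type":"object","properties":{"targets":{"type":"array"},"force":{"type":"number"}},"required":["targets"]}

```bash
ls; mkdir -p pics; cat > h.py <<'E'
from bench import *
import numpy as np, cv2
def K(c):
    f=c["img"].shape[0]/2/np.tan(np.radians(c["vfov"])/2); return f,c["cx"],c["cy"]
def ext(c,s=None):  # returns R (cam->world), origin
    if "rvec" in c:
        R=cv2.Rodrigues(np.array(c["rvec"],float))[0]; t=np.array(c["tvec"],float).ravel(); return R.T,-R.T@t
    T=np.array(c["tool_from_camera"]); Rt=np.array(s["tool_rot"]); return Rt@T[:3,:3], Rt@T[:3,3]+np.array(s["tool_pos"])
def ray(c,uv,s=None):
    f,cx,cy=K(c);R,o=ext(c,s); d=R@np.array([(uv[0]-cx)/f,(uv[1]-cy)/f,1.]); return o,d
def onz(c,uv,z,s=None):
    o,d=ray(c,uv,s); return o+d*(z-o[2])/d[2]
def pts(c,s=None):
    f,cx,cy=K(c);R,o=ext(c,s); z=c["range_z"]; v,u=np.mgrid[:z.shape[0],:z.shape[1]]
    P=np.stack([(u-cx)/f*z,(v-cy)/f*z,z],-1)@R.T+o; P[z==0]=np.nan; return P
def proj(c,p,s=None):
    f,cx,cy=K(c);R,o=ext(c,s); q=R.T@(np.array(p)-o); return q[0]/q[2]*f+cx,q[1]/q[2]*f+cy
def save(c,n): cv2.imwrite("pics/"+n,c["img"][:,:,::-1])
E
python3 - <<'E'
from h import *
s=observe(); print(s)
for n in("scene","top","wrist"):
    c=read_camera(n); np.save("pics/%s.npy"%n,c,allow_pickle=True); R,o=ext(c,s); print(n,c["vfov"],c["cx"],c["cy"],o,R[:,2])
    if n!="wrist": save(c,n+"0.png")
E
```

```text
pics
{'t': 0.0, 'joint_positions': array([-8.70955346e+01,  9.11335753e+00,  9.15704026e+01,  1.06780344e-03,
        7.94230794e+01, -1.20364206e+01]), 'qd': array([ 0.05457801,  0.01036371,  0.00121128, -0.03687512,  0.00166518,
        0.01443835]), 'joint_torque': array([ 3.95471397e-04, -3.85564792e+01, -3.22111988e+01,  7.01789930e-02,
        3.75551172e-02, -1.39322169e-04]), 'tool_pos': array([ 0.14821516, -0.55493247,  0.21362747]), 'tool_rot': array([[ 9.66193246e-01,  2.57818938e-01, -7.61892889e-05],
       [ 2.57818628e-01, -9.66191535e-01,  1.86323282e-03],
       [ 4.06763260e-04, -1.81988598e-03, -9.99998261e-01]]), 'force': array([ 0.27478438, -0.64764061, -0.35928215]), 'wrist_torque': array([-0.02575295, -0.02113452,  0.01573175]), 'grasp_force': 0.0, 'gripper_width': 0.09205591137660293}
scene 43.524295390283164 274.85264593521833 208.55925824178817 [1.60791205 0.33072547 1.00195542] [-0.75992187 -0.24191162 -0.60332207]
top 48.424399064238244 274.9112561369768 208.3048079246569 [ 0.30690449 -0.00684803  1.32489548] [ 0.21680262  0.02219469 -0.97596312]
wrist 69.49472595584764 280.2781524751845 212.57335980550027 [ 0.21741683 -0.53529984  0.38287427] [-0.2482174  -0.06438899 -0.96656204]
```

View pics/scene0.png

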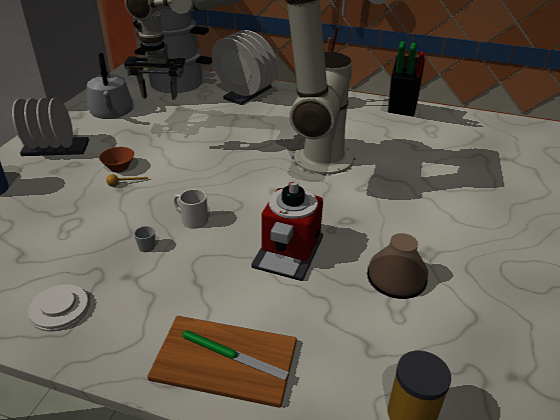

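View pics/top0.png

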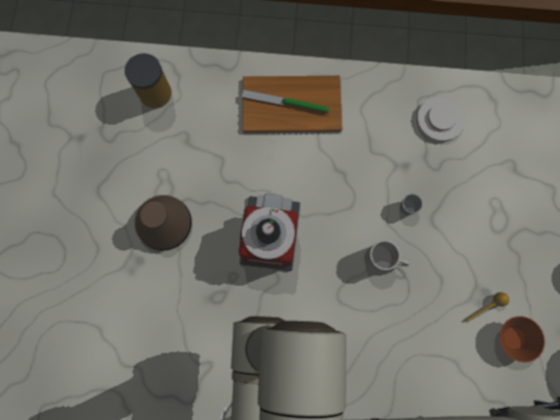

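The scene view shows the grinder with its knob at about (293,188), the hopper at (398,265), the mug at (193,208) and the cup at (145,239). In the top view the knob is at about (267,230), with the hopper at (163,222), the mug at (384,257) and the cup at (411,204).

```bash
python3 - <<'E'
from h import *
t=np.load("pics/top.npy",allow_pickle=True).item(); sc=np.load("pics/scene.npy",allow_pickle=True).item()
P=pts(t); S=pts(sc)
for n,Q,im,(u,v) in(("top",P,t["img"],(267,230)),("scene",S,sc["img"],(293,195))):
    w=np.zeros(Q.shape[:2],bool); w[v-35:v+40,u-40:u+40]=1
    for lo,hi in((.155,.167),(.185,.205),(.215,.235)):
        m=w&(Q[...,2]>lo)&(Q[...,2]<hi)
        if m.sum()>3:
            q=Q[m]; (cx,cy),r=cv2.minEnclosingCircle(q[:,:2].astype(np.float32)); print(n,lo,m.sum(),"z",np.median(q[:,2]).round(4),"mean",q[:,:2].mean(0).round(4),"circle",round(cx,4),round(cy,4),round(r,4))
    # red body
    hsv=cv2.cvtColor(im,cv2.COLOR_RGB2HSV); m=w&((hsv[...,0]<6)|(hsv[...,0]>174))&(hsv[...,1]>150)&(hsv[...,2]>50); print("red",m.sum(), np.nanmin(Q[m],0).round(3),np.nanmax(Q[m],0).round(3))
# white deck in top view by ellipse
hsv=cv2.cvtColor(t["img"],cv2.COLOR_RGB2HSV); m=((hsv[...,1]<60)&(hsv[...,2]>90)).astype(np.uint8); m[:, :235]=0;m[:,305:]=0;m[:190]=0;m[275:]=0
m&=(P[...,2]>.14).astype(np.uint8)
c=max(cv2.findContours(m,0,2)[0],key=cv2.contourArea); e=cv2.fitEllipse(c); print("ell",e,onz(t,e[0],.162))
# others
for n,(u,v) in (("hopper",(163,222)),("cup",(411,204)),("mug",(384,257))):
    q=P[v-40:v+40,u-40:u+40].reshape(-1,3); q=q[(q[:,2]>.03)&(q[:,2]<.14)]; print(n,q[:,:2].min(0).round(3),q[:,:2].max(0).round(3),q[:,2].max())
x0=cv2.resize(sc["img"][160:280,240:340],None,fx=4,fy=4,interpolation=cv2.INTER_CUBIC); x1=cv2.resize(t["img"][185:275,230:310],None,fx=5,fy=5,interpolation=cv2.INTER_CUBIC)
h=np.zeros((480,800,3),np.uint8); h[:480,:400]=x0[:480]; h[:450,400:800]=x1; cv2.imwrite("pics/z.png",h[:,:,::-1])
E
```

```text
top 0.155 1452 z 0.1625 mean [0.4998 0.0322] circle 0.4999 0.0357 0.0833
top 0.185 381 z 0.1962 mean [0.4997 0.0321] circle 0.5022 0.0333 0.0315
top 0.215 93 z 0.2242 mean [0.5014 0.0322] circle 0.502 0.0324 0.0132
red 288 [ 0.437 -0.037  0.143] [0.567 0.098 0.158]
scene 0.155 737 z 0.1631 mean [0.5246 0.0334] circle 0.5123 0.0334 0.081
scene 0.185 250 z 0.1963 mean [0.5147 0.032 ] circle 0.5058 0.0295 0.0312
scene 0.215 64 z 0.224 mean [0.5071 0.029 ] circle 0.5047 0.0277 0.0138
red 649 [ 0.441 -0.038  0.077] [0.577 0.095 0.227]
ell ((268.0196533203125, 232.45555114746094), (50.89703369140625, 51.726112365722656), 131.3281707763672) [0.50150102 0.03122998 0.162     ]
hopper [0.451 0.262] [0.605 0.415] 0.1325439678640299
cup [ 0.511 -0.387] [ 0.666 -0.253] 0.09398028454794027
mug [ 0.442 -0.351] [ 0.522 -0.239] 0.09612348923181036
```

View pics/z.png

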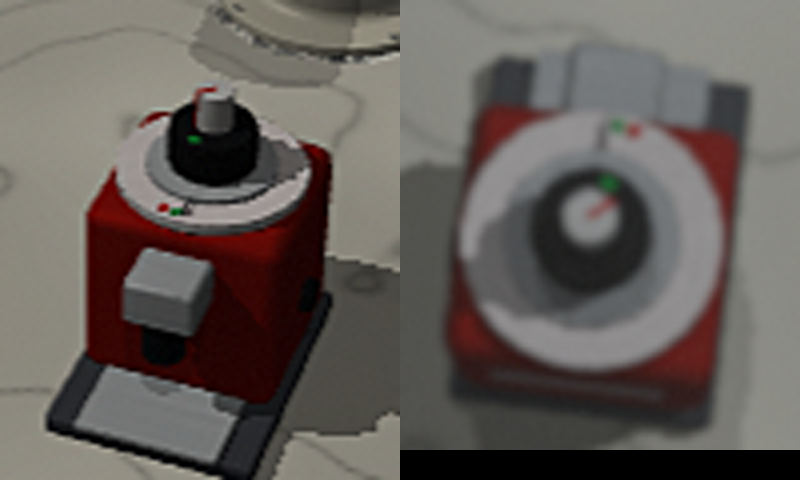

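The grinder is in view: axis at about (0.503, 0.031), with the top and scene views agreeing within 3 mm. Measured heights of 0.162, 0.196 and 0.224 match the text. In the zoom the green dot is at about (608,183), the red line points to about (615,200), and the pointer and scale are near (605,135). I'm moving over it to look closer.

The manual's scale: shifts go in shares of 750 mm and turns go in shares of 90 degrees. Converting my numbers, 264 mm / 750 = 0.352, -256 mm / 750 = -0.3413, -48 degrees / 90 = -0.5333.

Call:
step_arm(targets=[[0.044,-0.0427,-0.02,0,0,-0.0667,91],[0.088,-0.0853,-0.04,0,0,-0.1333,91],[0.132,-0.128,-0.06,0,0,-0.2,91],[0.176,-0.1707,-0.08,0,0,-0.2667,91],[0.22,-0.2133,-0.1,0,0,-0.3333,91],[0.264,-0.256,-0.12,0,0,-0.4,91],[0.308,-0.2987,-0.14,0,0,-0.4667,91],[0.352,-0.3413,-0.1547,0,0,-0.5333,91]])

```text
t: 0.95
tool_pos: [0.3379, -0.2385, 0.3315]
tool_rot: [[0.452, 0.892, 0.001], [0.892, -0.452, -0.001], [-0.0, 0.001, -1.0]]
force: [0.1, 0.0, -0.7]
gripper_width: 0.0913
grasp_force: 0.0
```

```bash
cat >> h.py <<'E'
def togo(s,xyz):
    R=np.array(s["tool_rot"]); return (R.T@(np.array(xyz)-s["tool_pos"])*1000).round(1)
def yaw(s): R=np.array(s["tool_rot"]); return np.degrees(np.arctan2(R[1,0],R[0,0]))
E
python3 - <<'E'
from h import *
s=observe(); print(s["t"],s["tool_pos"],s["joint_positions"].round(1),yaw(s),togo(s,[.5025,.0315,.33]))
E
```

```text
0.95 [ 0.33792073 -0.23850375  0.33153253] [-52.1 -19.  104.8   0.   94.2 -25.2] 63.15858498872685 [315.2  24.9   1.4]
```

To row units: 313 mm / 750 = 0.4173, 3.5 mm / 750 = 0.0047, -40 degrees / 90 = -0.4444.

Call:
step_arm(targets=[[0.06,0.0047,0,0,0,-0.0667,91],[0.12,0.0093,0,0,0,-0.1333,91],[0.18,0.014,0,0,0,-0.2,91],[0.24,0.0187,0,0,0,-0.2667,91],[0.3,0.0233,0,0,0,-0.3333,91],[0.36,0.028,0,0,0,-0.4,91],[0.4173,0.0333,0,0,0,-0.4444,91],[0.4173,0.0333,0,0,0,-0.4444,91]])

```text
t: 1.75
tool_pos: [0.5029, 0.0312, 0.3297]
tool_rot: [[-0.231, 0.973, -0.001], [0.973, 0.231, 0.002], [0.002, -0.001, -1.0]]
force: [-0.5, -0.6, -0.7]
gripper_width: 0.0912
grasp_force: 0.0
```

```bash
cat >> h.py <<'E'
def blob(m):
    n,l,st,ce=cv2.connectedComponentsWithStats(m.astype(np.uint8)); k=1+np.argmax(st[1:,4]); return ce[k],st[k,4],l==k
def look(name,view=True):
    s=observe(); c=read_camera("wrist"); P=pts(c,s)
    hsv=cv2.cvtColor(c["img"],cv2.COLOR_RGB2HSV); H,S,V=[hsv[...,i].astype(int) for i in range(3)]
    o={}
    Z=P[...,2]; near=np.hypot(P[...,0]-.503,P[...,1]-.031)
    top=(Z>.219)&(Z<.229)&(near<.03); col=(Z>.191)&(Z<.201)&(near<.045)
    for n,m,r,z in(("knob",top,.013,.224),):
        if m.sum()<50: continue
        ce,a,l=blob(m); cc=cv2.findContours(l.astype(np.uint8),0,1)[0]; cc=max(cc,key=len)
        q=np.array([onz(c,p[0],z,s) for p in cc])[:,:2].astype(np.float32); e=cv2.minEnclosingCircle(q); o[n]=np.array([*e[0],e[1]]); o["knob_fit"]=np.array(cv2.fitEllipse(q)[0]); o["zk"]=np.median(Z[m])
    g=(H>45)&(H<85)&(S>100)&(V>40)
    gm=g&col
    if gm.sum()>8: ce,a,_=blob(gm); o["dot"]=onz(c,ce,.196,s)[:2]; o["dotz"]=np.median(Z[gm]); o["dota"]=a
    r=((H<8)|(H>172))&(S>110)&(V>50)&top
    if r.sum()>8:
        v,u=np.nonzero(r); q=np.array([onz(c,(a,b),.224,s)[:2] for a,b in zip(u,v)]); o["red"]=q.mean(0); l=cv2.fitLine(q.astype(np.float32),2,0,.01,.01).ravel(); o["redline"]=np.degrees(np.arctan2(l[1],l[0])); o["redn"]=len(q); o["redext"]=np.array([q.min(0),q.max(0)]).ravel()
    if view: save(c,name)
    return s,c,P,o
E
python3 - <<'E'
from h import *
s,c,P,o=look("w1.png"); print(s["t"],s["tool_pos"],s["joint_positions"].round(1),yaw(s))
for k in o: print(k,np.round(o[k],4))
E
```

```text
1.75 [0.50293191 0.03120361 0.32969251] [-10.3  -4.6  92.7   0.1  92.  -23.6] 103.34667800631568
knob [0.5035 0.0314 0.0134]
knob_fit [0.5027 0.0313]
zk 0.2231
dot [0.5243 0.0231]
dotz 0.1957
dota 55
red [0.5063 0.0255]
redline -49.753
redn 42
redext [0.5017 0.0201 0.5116 0.0307]
```

View pics/w1.png

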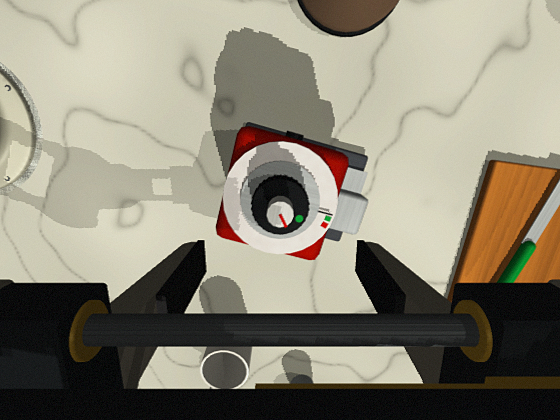

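Wrist view: knob centre at about (280,213), red line ending near (285,224), green dot at (299,218), pointer and scale near (325,212). The measured axis is (0.503, 0.0313) with the knob top at 0.223 and the dot 22.8 mm from the axis. The line lies about 0.5 rad clockwise of the dot. All of this agrees with the text, so I'm descending onto the collar and gripping.

To row units: 157 mm / 750 = 0.2093, 155 mm / 750 = 0.2067.

Call:
step_arm(targets=[[0,0,0.0533,0,0,0,91],[0,0,0.1067,0,0,0,91],[0,0,0.1467,0,0,0,91],[0,0,0.1733,0,0,0,91],[0,0,0.1933,0,0,0,91],[0,0,0.2067,0,0,0,91],[0,0,0.2093,0,0,0,91],[0,0,0.2093,0,0,0,91]])

```text
t: 2.6
tool_pos: [0.502, 0.0267, 0.174]
tool_rot: [[-0.223, 0.975, 0.0], [0.975, 0.223, -0.0], [-0.0, 0.0, -1.0]]
force: [-0.0, -0.6, 0.4]
gripper_width: 0.0909
grasp_force: 0.0
```

```bash
python3 - <<'E'
from h import *
s,c,P,o=look("w2.png"); print(s["t"],s["tool_pos"],s["force"],s["wrist_torque"],yaw(s))
for k in o: print(k,np.round(o[k],4))
print(np.nanmin(c["range_z"][c["range_z"]>0]))
E
```

```text
2.6 [0.50198544 0.02673554 0.17396471] [-0.04459627 -0.57157965  0.38479737] [ 0.00247493 -0.06866075 -0.03278949] 102.89424508360074
knob [0.5022 0.0324 0.0134]
knob_fit [0.5021 0.0332]
zk 0.2231
dot [0.5246 0.0238]
dotz 0.1959
dota 176
red [0.5052 0.0275]
redline -49.5356
redn 125
redext [0.5014 0.0238 0.5096 0.0316]
0.051598173
```

View pics/w2.png

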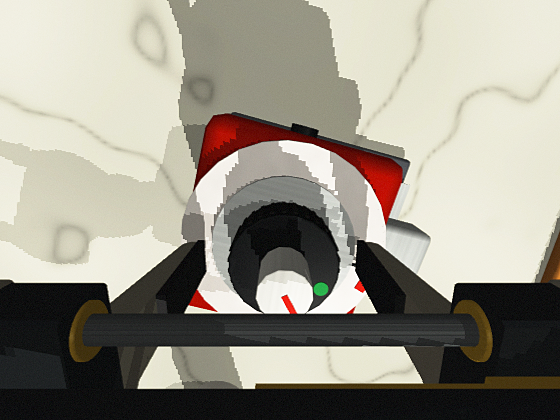

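The view shows the collar centre about 5 mm further along tool x than the TCP: knob near (285,285), dot (321,289), fingers well clear on either side. I'm correcting the position first, then gripping.

To row units: 4.7 mm / 750 = 0.0063, 1.5 mm / 750 = 0.002.

Call:
step_arm(targets=[[0.0063,0.002,0.002,0,0,0,91],[0.0063,0.002,0.002,0,0,0,91],[0.0063,0.002,0.002,0,0,0,91],[0.0063,0.002,0.002,0,0,0,91]])

```text
t: 3.05
tool_pos: [0.5025, 0.0322, 0.1723]
tool_rot: [[-0.224, 0.975, 0.0], [0.975, 0.224, -0.0], [-0.0, 0.0, -1.0]]
force: [-0.1, 0.3, -0.3]
gripper_width: 0.0909
grasp_force: 0.0
```

```bash
python3 - <<'E'
from h import *
s,c,P,o=look("w3.png",0); print(s["t"],s["tool_pos"],s["force"],s["wrist_torque"],yaw(s))
for k in o: print(k,np.round(o[k],4))
m=(P[...,2]>.1925)&(P[...,2]<.199)&(np.hypot(P[...,0]-.503,P[...,1]-.031)<.04); q=P[m][:,:2].astype(np.float32); e=cv2.minEnclosingCircle(q); print("collar",e,m.sum())
E
```

```text
3.05 [0.50252148 0.03221582 0.17234189] [-0.09598311  0.31022321 -0.31231452] [-0.01398579 -0.08235737  0.02514684] 102.95594695993928
knob [0.5023 0.0332 0.0131]
knob_fit [0.5014 0.0362]
zk 0.223
dot [0.5246 0.0239]
dotz 0.1958
dota 172
red [0.5031 0.0303]
redline 4.8749
redn 35
redext [0.5013 0.0291 0.5051 0.0319]
collar ((0.5027306079864502, 0.03078010305762291), 0.030103474855422974) 5680
```

To row units: -1 mm / 750 = -0.0013.

Call:
step_arm(targets=[[-0.0013,0,0,0,0,0,62],[-0.0013,0,0,0,0,0,50],[-0.0013,0,0,0,0,0,50],[-0.0013,0,0,0,0,0,50],[-0.0013,0,0,0,0,0,50],[-0.0013,0,0,0,0,0,50]], force=40)

```text
t: 3.7
tool_pos: [0.5026, 0.0312, 0.1721]
tool_rot: [[-0.224, 0.975, 0.0], [0.975, 0.224, 0.0], [-0.0, 0.0, -1.0]]
force: [0.6, -0.3, 0.0]
gripper_width: 0.0595
grasp_force: 40.0
```

```bash
python3 - <<'E'
from h import *
s=observe(); print(s["t"],s["tool_pos"],s["force"],s["wrist_torque"],yaw(s),s["gripper_width"],s["grasp_force"])
E
```

```text
3.7 [0.50264135 0.03118548 0.1721062 ] [ 0.63329704 -0.27711977  0.02740705] [-0.04808284 -0.17872583  0.04967511] 102.9409091745789 0.05954878534861883 39.999858140945435
```

Gripped and centred (59.5 mm opening, negligible side force). Turning clockwise through the part that is sure to be free.

To row units: 30 degrees / 90 = 0.3333.

Call:
step_arm(targets=[[0,0,0,0,0,0.0444,50],[0,0,0,0,0,0.0889,50],[0,0,0,0,0,0.1333,50],[0,0,0,0,0,0.1778,50],[0,0,0,0,0,0.2222,50],[0,0,0,0,0,0.2667,50],[0,0,0,0,0,0.3111,50],[0,0,0,0,0,0.3333,50]])

```text
t: 4.5
tool_pos: [0.5037, 0.0311, 0.1722]
tool_rot: [[0.295, 0.955, 0.003], [0.955, -0.295, -0.0], [0.001, 0.003, -1.0]]
force: [4.2, 0.0, -3.4]
gripper_width: 0.0592
grasp_force: 40.0
```

```bash
cat > st.py <<'E'
from h import *
s=observe(); print(s["t"],s["tool_pos"].round(4),"F",s["force"].round(2),"M",s["wrist_torque"].round(3),"yaw",yaw(s).round(2),"w",s["gripper_width"].round(4),s["grasp_force"].round(1),"j6",s["joint_positions"][5].round(1),"tq6",s["joint_torque"][5].round(3))
E
python3 st.py; python3 - <<'E'
from h import *
s,c,P,o=look("w4.png"); print(o.get("dot"),o.get("red"),yaw(s),s["t"]); np.save("pics/w4.npy",dict(c=c,s=s),allow_pickle=True)
E
```

```text
[0.5182042  0.01377002] [0.50293628 0.02946845] 72.82548787706392 4.5Traceback (most recent call last):
  File "st.py", line 2, in <module>
    s=observe(); print(s["t"],s["tool_pos"].round(4),"F",s["force"].round(2),"M",s["wrist_torque"].round(3),"yaw",yaw(s).round(2),"w",s["gripper_width"].round(4),s["grasp_force"].round(1),"j6",s["joint_positions"][5].round(1),"tq6",s["joint_torque"][5].round(3))
                                                                                                                                      ^^^^^^^^^^^^^^^^^^^^^^^^
AttributeError: 'float' object has no attribute 'round'
```

View pics/w4.png

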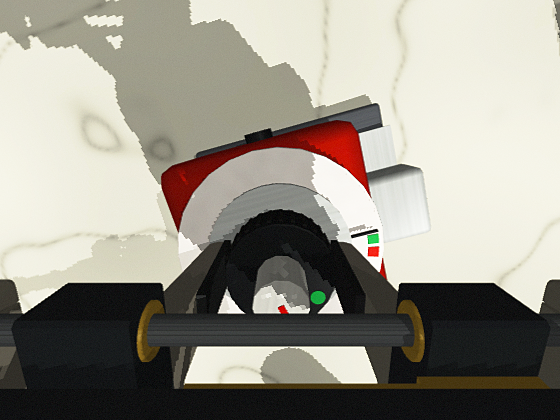

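Pointer at about (365,233), just short of the green band at (373,239), with the red band at (373,251). The dot has turned about 29° with the gripper, so there is no slip. From here I advance in small steps and read the torque.

```bash
cat > st.py <<'E'
from h import *
s=observe(); print(round(s["t"],2),s["tool_pos"].round(4),"F",s["force"].round(2),"M",s["wrist_torque"].round(3),"yaw",round(yaw(s),2),"w",round(s["gripper_width"],4),"g",round(s["grasp_force"],1),"j6",s["joint_positions"][5].round(1),"tq6",s["joint_torque"][5].round(3))
E
python3 st.py
```

```text
4.55 [0.5037 0.0311 0.1722] F [ 5.   -0.88 -3.46] M [-0.083 -1.001 -0.076] yaw 72.78 w 0.0593 g 40.0 j6 7.0 tq6 0.034
```

To row units: 4 degrees / 90 = 0.0444.

Call:
step_arm(targets=[[0,0,0,0,0,0.0222,50],[0,0,0,0,0,0.0444,50],[0,0,0,0,0,0.0444,50]])

```text
t: 4.85
tool_pos: [0.5038, 0.0311, 0.1722]
tool_rot: [[0.36, 0.933, 0.003], [0.933, -0.36, -0.0], [0.001, 0.003, -1.0]]
force: [5.4, -0.3, -4.4]
gripper_width: 0.0591
grasp_force: 40.0
```

```bash
python3 st.py
```

```text
4.85 [0.5038 0.0311 0.1722] F [ 5.37 -0.26 -4.42] M [-0.073 -1.027 -0.104] yaw 68.93 w 0.0591 g 40.0 j6 10.8 tq6 0.105
```

To row units: 4 degrees / 90 = 0.0444.

Call:
step_arm(targets=[[0,0,0,0,0,0.0222,50],[0,0,0,0,0,0.0444,50],[0,0,0,0,0,0.0444,50]])

```text
t: 5.15
tool_pos: [0.5039, 0.031, 0.1722]
tool_rot: [[0.424, 0.906, 0.003], [0.906, -0.424, -0.0], [0.001, 0.003, -1.0]]
force: [6.2, -0.4, -4.6]
gripper_width: 0.0592
grasp_force: 40.0
```

```bash
python3 st.py
```

```text
5.15 [0.5039 0.031  0.1722] F [ 6.22 -0.35 -4.6 ] M [-0.136 -1.16  -0.039] yaw 64.93 w 0.0592 g 40.0 j6 14.8 tq6 0.106
```

To row units: 4 degrees / 90 = 0.0444.

Call:
step_arm(targets=[[0,0,0,0,0,0.0222,50],[0,0,0,0,0,0.0444,50],[0,0,0,0,0,0.0444,50]])

```text
t: 5.45
tool_pos: [0.504, 0.0309, 0.1722]
tool_rot: [[0.486, 0.874, 0.004], [0.874, -0.486, -0.0], [0.001, 0.003, -1.0]]
force: [6.8, 0.1, -4.4]
gripper_width: 0.0591
grasp_force: 40.0
```

```bash
python3 st.py
```

```text
5.45 [0.504  0.0309 0.1722] F [ 6.81  0.07 -4.39] M [-0.122 -1.249 -0.091] yaw 60.92 w 0.0591 g 40.0 j6 18.8 tq6 0.107
```

To row units: 4 degrees / 90 = 0.0444.

Call:
step_arm(targets=[[0,0,0,0,0,0.0222,50],[0,0,0,0,0,0.0444,50],[0,0,0,0,0,0.0444,50]])

```text
t: 5.75
tool_pos: [0.5042, 0.0308, 0.1722]
tool_rot: [[0.546, 0.838, 0.004], [0.838, -0.546, -0.001], [0.002, 0.004, -1.0]]
force: [7.6, -1.0, -4.7]
gripper_width: 0.0594
grasp_force: 40.0
```

```bash
python3 st.py
```

```text
5.75 [0.5042 0.0308 0.1722] F [ 7.58 -0.96 -4.71] M [-0.236 -1.348 -0.044] yaw 56.92 w 0.0594 g 40.0 j6 22.8 tq6 0.107
```

To row units: 4 degrees / 90 = 0.0444.

Call:
step_arm(targets=[[0,0,0,0,0,0.0222,50],[0,0,0,0,0,0.0444,50],[0,0,0,0,0,0.0444,50]])

```text
t: 6.05
tool_pos: [0.5043, 0.0308, 0.1722]
tool_rot: [[0.603, 0.798, 0.004], [0.798, -0.603, -0.001], [0.002, 0.004, -1.0]]
force: [6.2, -0.3, -5.4]
gripper_width: 0.0593
grasp_force: 40.0
```

```bash
python3 st.py
```

```text
6.05 [0.5043 0.0308 0.1722] F [ 6.17 -0.26 -5.41] M [-0.223 -1.35  -0.067] yaw 52.92 w 0.0593 g 40.0 j6 26.8 tq6 0.108
```

To row units: 4 degrees / 90 = 0.0444.

Call:
step_arm(targets=[[0,0,0,0,0,0.0222,50],[0,0,0,0,0,0.0444,50],[0,0,0,0,0,0.0444,50]])

```text
t: 6.35
tool_pos: [0.5043, 0.0307, 0.1722]
tool_rot: [[0.657, 0.754, 0.005], [0.754, -0.657, -0.001], [0.002, 0.004, -1.0]]
force: [7.5, -2.2, -6.3]
gripper_width: 0.0593
grasp_force: 40.0
```

```bash
python3 st.py
```

```text
6.35 [0.5043 0.0307 0.1722] F [ 7.5  -2.15 -6.3 ] M [-0.28  -1.433 -0.104] yaw 48.92 w 0.0593 g 40.0 j6 30.8 tq6 0.108
```

Turned 54° so far, still only the even drag.

To row units: 4 degrees / 90 = 0.0444.

Call:
step_arm(targets=[[0,0,0,0,0,0.0222,50],[0,0,0,0,0,0.0444,50],[0,0,0,0,0,0.0444,50]])

```text
t: 6.65
tool_pos: [0.5044, 0.0306, 0.1722]
tool_rot: [[0.708, 0.706, 0.005], [0.706, -0.708, -0.001], [0.003, 0.004, -1.0]]
force: [8.1, -1.3, -5.8]
gripper_width: 0.0595
grasp_force: 40.0
```

```bash
python3 st.py
```

```text
6.65 [0.5044 0.0306 0.1722] F [ 8.05 -1.3  -5.84] M [-0.298 -1.466  0.129] yaw 44.95 w 0.0595 g 40.0 j6 34.8 tq6 0.288
```

The torque stepped up to 0.29, so the burrs have met. By torque the nip is about 0.045 rad. I'm adding 2.5°, then checking torque and pointer.

To row units: 2.5 degrees / 90 = 0.0278.

Call:
step_arm(targets=[[0,0,0,0,0,0.0144,50],[0,0,0,0,0,0.0278,50],[0,0,0,0,0,0.0278,50],[0,0,0,0,0,0.0278,50]])

```text
t: 7.05
tool_pos: [0.5045, 0.0305, 0.1722]
tool_rot: [[0.737, 0.676, 0.005], [0.676, -0.737, -0.001], [0.003, 0.004, -1.0]]
force: [8.3, -2.5, -6.3]
gripper_width: 0.0591
grasp_force: 40.0
```

```bash
python3 st.py; python3 - <<'E'
from h import *
s,c,P,o=look("w5.png",0); print(o.get("dot"))
np.save("pics/w5.npy",dict(c=c,s=s),allow_pickle=True)
d=np.load("pics/w4.npy",allow_pickle=True).item()
out=[]
for C,S in((d["c"],d["s"]),(c,s)):
    # rectified polar-free top view of disc plane z=.166 around axis, +x side, 0.1 mm/px
    X,Y=np.meshgrid(np.arange(.53,.575,.00015),np.arange(.06,-.02,-.00015)); f,cx,cy=K(C);R,og=ext(C,S)
    q=(np.stack([X,Y,np.full_like(X,.166)],-1)-og)@R; mp=(q[...,:2]/q[...,2:]*f+[cx,cy]).astype(np.float32)
    out.append(cv2.remap(C["img"],mp[...,0],mp[...,1],1))
cv2.imwrite("pics/ptr5.png",np.hstack(out)[:,:,::-1]); print(out[0].shape)
E
```

```text
7.05 [0.5045 0.0305 0.1722] F [ 8.3  -2.5  -6.35] M [-0.388 -1.52   0.341] yaw 42.5 w 0.0591 g 40.0 j6 37.3 tq6 0.272
[0.50773671 0.0081226 ]
(534, 300, 3)
```

View pics/ptr5.png

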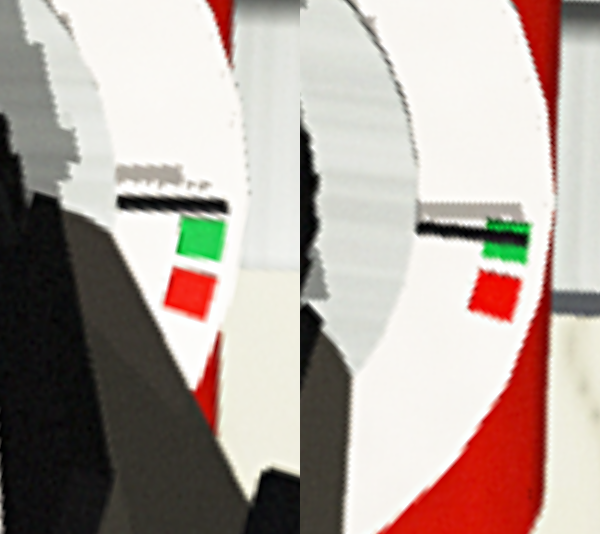

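Rectified view (left before, right now): the pointer has moved from row 205 to 236, into the middle of the green band (rows 220 to 262). That is a nip of about 0.09, and the torque rise agrees at about 0.45 N m. Releasing and lifting straight up.

Call:
step_arm(targets=[[0,0,0,0,0,0,70],[0,0,0,0,0,0,91],[0,0,0,0,0,0,91],[0,0,0,0,0,0,91],[0,0,0,0,0,0,91],[0,0,0,0,0,0,91]])

```text
t: 7.7
tool_pos: [0.5025, 0.0312, 0.1721]
tool_rot: [[0.738, 0.675, -0.0], [0.675, -0.738, 0.0], [-0.0, -0.0, -1.0]]
force: [-0.4, -0.1, 0.9]
gripper_width: 0.0911
grasp_force: 0.0
```

To row units: -100 mm / 750 = -0.1333, -80 mm / 750 = -0.1067.

Call:
step_arm(targets=[[0,0,-0.02,0,0,0,91],[0,0,-0.06,0,0,0,91],[0,0,-0.1067,0,0,0,91],[0,0,-0.1333,0,0,0,91],[0,0,-0.1333,0,0,0,91],[0,0,-0.1333,0,0,0,91]])

```text
t: 8.3
tool_pos: [0.5024, 0.0312, 0.2715]
tool_rot: [[0.738, 0.675, -0.0], [0.675, -0.738, 0.0], [-0.0, -0.0, -1.0]]
force: [-0.4, -0.1, -0.3]
gripper_width: 0.0908
grasp_force: 0.0
```

```bash
python3 st.py; python3 - <<'E'
from h import *
s,c,P,o=look("w6.png")
for k in o: print(k,np.round(o[k],4))
m=(P[...,2]>.1925)&(P[...,2]<.199)&(np.hypot(P[...,0]-.503,P[...,1]-.031)<.04); e=cv2.minEnclosingCircle(P[m][:,:2].astype(np.float32)); print("collar",e,m.sum())
E
```

```text
8.3 [0.5024 0.0312 0.2715] F [-0.41 -0.11 -0.32] M [-0.017 -0.028  0.006] yaw 42.44 w 0.0908 g 0.0 j6 37.3 tq6 0.001
knob [0.5041 0.0302 0.0137]
knob_fit [0.5035 0.0309]
zk 0.2231
dot [0.5089 0.0087]
dotz 0.1958
dota 76
red [0.5007 0.0244]
redline 73.1552
redn 70
redext [0.4976 0.0174 0.5039 0.0312]
collar ((0.5025894045829773, 0.03042580932378769), 0.030215593054890633) 2634
```

View pics/w6.png

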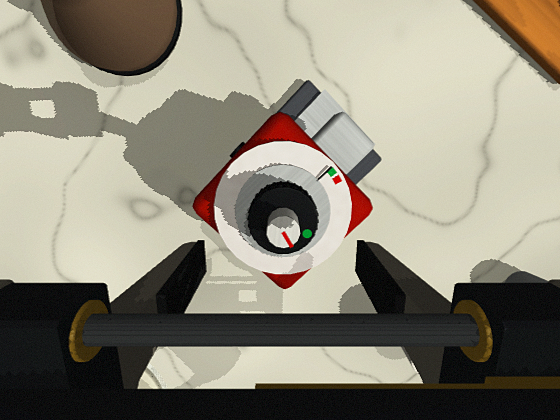

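Released: the dot is at (307,233) and the red line runs from about (283,233) to (291,247). The line lies about 31° clockwise of the dot. I'm gripping the knob lightly with the tips 5 mm above the collar.

To row units: 70 mm / 750 = 0.0933, 62 mm / 750 = 0.0827.

Call:
step_arm(targets=[[-0.0005,0.0017,0.0267,0,0,0,60],[-0.0005,0.0017,0.06,0,0,0,60],[-0.0005,0.0017,0.0827,0,0,0,50],[-0.0005,0.0017,0.0933,0,0,0,50],[-0.0005,0.0017,0.0933,0,0,0,40],[-0.0005,0.0017,0.0933,0,0,0,30]], force=10)

```text
t: 8.95
tool_pos: [0.5032, 0.03, 0.2022]
tool_rot: [[0.738, 0.675, -0.0], [0.675, -0.738, 0.0], [-0.0, -0.0, -1.0]]
force: [0.9, -0.7, -0.1]
gripper_width: 0.0448
grasp_force: 0.0
```

```bash
python3 st.py
```

```text
8.95 [0.5032 0.03   0.2022] F [ 0.87 -0.67 -0.13] M [-0.017 -0.03   0.   ] yaw 42.44 w 0.0448 g 0.0 j6 37.2 tq6 -0.001
```

Call:
step_arm(targets=[[0,0,0,0,0,0,20],[0,0,0,0,0,0,20],[0,0,0,0,0,0,20],[0,0,0,0,0,0,20],[0,0,0,0,0,0,20]])

```text
t: 9.45
tool_pos: [0.5038, 0.0298, 0.2029]
tool_rot: [[0.738, 0.675, 0.002], [0.675, -0.738, -0.0], [0.001, 0.001, -1.0]]
force: [0.5, -1.4, 3.3]
gripper_width: 0.0254
grasp_force: 10.0
```

```bash
python3 st.py
```

```text
9.45 [0.5038 0.0298 0.2029] F [ 0.46 -1.35  3.34] M [-0.078 -0.077  0.04 ] yaw 42.44 w 0.0254 g 10.0 j6 37.2 tq6 0.002
```

Knob gripped at 25.4 mm and 10 N. Turning it anticlockwise by 30°.

To row units: -30 degrees / 90 = -0.3333.

Call:
step_arm(targets=[[0,0,0,0,0,-0.0556,20],[0,0,0,0,0,-0.1111,20],[0,0,0,0,0,-0.1667,20],[0,0,0,0,0,-0.2222,20],[0,0,0,0,0,-0.2778,20],[0,0,0,0,0,-0.3333,20],[0,0,0,0,0,-0.3333,20],[0,0,0,0,0,-0.3333,20]])

```text
t: 10.25
tool_pos: [0.5034, 0.03, 0.2029]
tool_rot: [[0.304, 0.953, 0.001], [0.953, -0.304, -0.0], [0.0, 0.001, -1.0]]
force: [-1.0, 0.3, 5.7]
gripper_width: 0.0256
grasp_force: 10.0
```

```bash
python3 st.py
```

```text
10.25 [0.5034 0.03   0.2029] F [-0.99  0.25  5.68] M [0.086 0.161 0.007] yaw 72.32 w 0.0256 g 10.0 j6 7.3 tq6 -0.021
```

To row units: -70 mm / 750 = -0.0933, -50 mm / 750 = -0.0667.

Call:
step_arm(targets=[[0,0,0,0,0,0,60],[0,0,0,0,0,0,80],[0,0,0,0,0,0,80],[0,0,-0.0267,0,0,0,80],[0,0,-0.0667,0,0,0,80],[0,0,-0.0933,0,0,0,80],[0,0,-0.0933,0,0,0,91],[0,0,-0.0933,0,0,0,91]])

```text
t: 11.05
tool_pos: [0.503, 0.03, 0.2713]
tool_rot: [[0.302, 0.953, -0.001], [0.953, -0.302, 0.0], [-0.0, -0.001, -1.0]]
force: [-0.6, 0.2, -0.4]
gripper_width: 0.0875
grasp_force: 0.0
```

```bash
python3 st.py; python3 - <<'E'
from h import *
s,c,P,o=look("w7.png",0)
for k in o: print(k,np.round(o[k],4))
m=(P[...,2]>.1925)&(P[...,2]<.199)&(np.hypot(P[...,0]-.503,P[...,1]-.031)<.04); e=cv2.minEnclosingCircle(P[m][:,:2].astype(np.float32)); print("collar",e,m.sum())
u,v=map(int,proj(c,[.503,.0305,.2],s)); print(u,v)
cv2.imwrite("pics/w7.png",cv2.resize(c["img"][v-60:v+50,u-60:u+75],None,fx=5,fy=5,interpolation=cv2.INTER_CUBIC)[:,:,::-1]); np.save("pics/w7.npy",dict(c=c,s=s),allow_pickle=True)
E
```

```text
11.05 [0.503  0.03   0.2713] F [-0.56  0.25 -0.4 ] M [-0.026 -0.051 -0.014] yaw 72.43 w 0.0875 g 0.0 j6 7.2 tq6 0.004
knob [0.5034 0.0309 0.0138]
knob_fit [0.5031 0.0313]
zk 0.2231
dot [0.5096 0.0079]
dotz 0.1957
dota 57
red [0.5039 0.0243]
redline -76.6709
redn 72
redext [0.5012 0.0173 0.507  0.0314]
collar ((0.5028683543205261, 0.030578486621379852), 0.03000461868941784) 2642
281 222
```

View pics/w7.png

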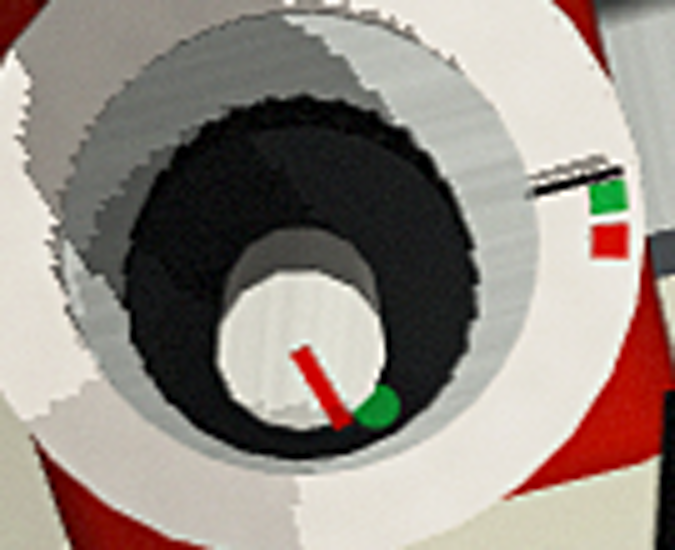

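The collar stayed put and the line followed by 30°. In the crop the line runs (300,352) to (343,425) and the dot is at (378,405), partly hidden by the knob, with a few degrees left to go. I'm shifting back so the camera stands over the dot side for an unhidden measurement.

To row units: -90 mm / 750 = -0.12, -75 mm / 750 = -0.1.

Call:
step_arm(targets=[[-0.0533,0,0,0,0,0,91],[-0.1,0,0.0067,0,0,0,91],[-0.12,0,0.02,0,0,0,91],[-0.12,0,0.02,0,0,0,91],[-0.12,0,0.02,0,0,0,91],[-0.12,0,0.02,0,0,0,91]])

```text
t: 11.7
tool_pos: [0.4761, -0.055, 0.2569]
tool_rot: [[0.301, 0.954, -0.0], [0.954, -0.301, 0.001], [0.0, -0.001, -1.0]]
force: [1.0, 0.8, -0.6]
gripper_width: 0.0911
grasp_force: 0.0
```

```bash
cat > ang.py <<'E'
from h import *
for i in range(3):
    s,c,P,o=look("x",0)
    near=np.hypot(P[...,0]-.503,P[...,1]-.031); r={}
    f=lambda m,z:(lambda cc:np.array([onz(c,p[0],z,s)[:2] for p in cc],np.float32))(max(cv2.findContours(cv2.morphologyEx(m.astype(np.uint8),cv2.MORPH_CLOSE,np.ones((5,5))),0,1)[0],key=len))
    m=(P[...,2]>.1925)&(near<.036); q=f(m,.196); col=np.array(cv2.fitEllipse(q)[0]); mec=cv2.minEnclosingCircle(q)
    q=f((P[...,2]>.219)&(near<.03),.224); kn=np.array(cv2.fitEllipse(q)[0])
    d=o["dot"]; A=lambda p,q:np.degrees(np.arctan2(*(p-q)[::-1])).round(2)
    print("col",col.round(4),np.round(mec[0],4),round(mec[1],4),"knob",kn.round(4),"dot",d.round(4),o["dota"],np.hypot(*(d-col)).round(4),"dotang",A(d,col),A(d,kn),"line",o["redline"].round(2),"redcent",A(o["red"],kn),o["redn"])
np.save("pics/ang.npy",dict(c=c,s=s),allow_pickle=True)
u,v=map(int,proj(c,[.503,.0305,.2],s)); print(u,v)
cv2.imwrite("pics/ang.png",cv2.resize(c["img"][max(v-60,0):v+60,u-70:u+80],None,fx=5,fy=5,interpolation=cv2.INTER_CUBIC)[:,:,::-1])
E
python3 ang.py
```

```text
col [0.5027 0.0304] [0.5026 0.0305] 0.0298 knob [0.5027 0.0303] dot [0.5091 0.0085] 106 0.0228 dotang -73.6 -73.56 line -77.38 redcent -79.42 110
col [0.5027 0.0304] [0.5028 0.0303] 0.0297 knob [0.5027 0.0302] dot [0.5092 0.0085] 105 0.0228 dotang -73.56 -73.55 line -77.99 redcent -79.58 107
col [0.5027 0.0304] [0.5028 0.0303] 0.0297 knob [0.5027 0.0302] dot [0.5092 0.0085] 106 0.0228 dotang -73.59 -73.51 line -78.2 redcent -79.81 104
281 108
```

View pics/ang.png

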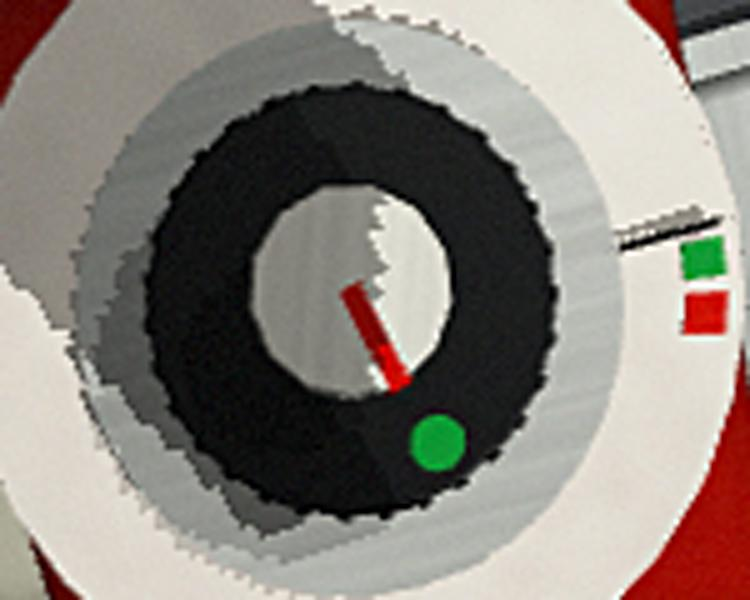

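Clear view: line from (352,288) to (400,385), dot at (437,443), knob and collar centred on the same axis at (0.5027, 0.0303). The line is still 4.5 to 5.5° clockwise of the dot, and the pointer rests just before the green band. I'm going back to give the knob 5° more.

To row units: 89.3 mm / 750 = 0.1191, 85 mm / 750 = 0.1133.

Call:
step_arm(targets=[[0.06,0,0,0,0,0,80],[0.1133,0,0,0,0,0,70],[0.1191,0,0,0,0,0,60],[0.1191,0,0.0333,0,0,0,60],[0.1191,0,0.06,0,0,0,50],[0.1191,0,0.072,0,0,0,40],[0.1191,0,0.072,0,0,0,35],[0.1191,0,0.072,0,0,0,35]])

```text
t: 12.65
tool_pos: [0.5034, 0.029, 0.204]
tool_rot: [[0.302, 0.953, 0.001], [0.953, -0.302, -0.0], [0.0, 0.001, -1.0]]
force: [0.1, 0.1, 0.3]
gripper_width: 0.035
grasp_force: 0.0
```

```bash
python3 st.py
```

```text
12.65 [0.5034 0.029  0.204 ] F [0.13 0.05 0.25] M [-0.015 -0.092  0.027] yaw 72.43 w 0.035 g 0.0 j6 7.1 tq6 -0.003
```

Call:
step_arm(targets=[[0,0,0,0,0,0,20],[0,0,0,0,0,0,20],[0,0,0,0,0,0,20],[0,0,0,0,0,0,20],[0,0,0,0,0,0,20]])

```text
t: 13.15
tool_pos: [0.5034, 0.0292, 0.2043]
tool_rot: [[0.302, 0.953, 0.001], [0.953, -0.302, -0.0], [0.0, 0.001, -1.0]]
force: [-3.5, 0.3, 6.1]
gripper_width: 0.0254
grasp_force: 10.0
```

```bash
python3 st.py
```

```text
13.15 [0.5034 0.0292 0.2043] F [-3.52  0.27  6.07] M [ 0.005  0.405 -0.03 ] yaw 72.45 w 0.0254 g 10.0 j6 7.1 tq6 -0.005
```

To row units: -5 degrees / 90 = -0.0556.

Call:
step_arm(targets=[[0,0,0,0,0,-0.0278,20],[0,0,0,0,0,-0.0556,20],[0,0,0,0,0,-0.0556,20],[0,0,0,0,0,-0.0556,20]])

```text
t: 13.55
tool_pos: [0.5034, 0.0292, 0.2044]
tool_rot: [[0.217, 0.976, 0.001], [0.976, -0.217, -0.0], [-0.0, 0.001, -1.0]]
force: [-2.9, 0.0, 6.4]
gripper_width: 0.0258
grasp_force: 10.0
```

```bash
python3 st.py
```

```text
13.55 [0.5034 0.0292 0.2044] F [-2.87  0.03  6.39] M [-0.065  0.426 -0.001] yaw 77.45 w 0.0258 g 10.0 j6 2.1 tq6 0.007
```

Releasing, lifting, and going back to the same viewing spot.

To row units: -90 mm / 750 = -0.12, -85 mm / 750 = -0.1133.

Call:
step_arm(targets=[[0,0,0,0,0,0,60],[0,0,0,0,0,0,80],[0,0,0,0,0,0,80],[0,0,-0.0267,0,0,0,80],[0,0,-0.072,0,0,0,91],[-0.0533,0,-0.072,0,0,0,91],[-0.1133,0,-0.072,0,0,0,91],[-0.12,0,-0.072,0,0,0,91]])

```text
t: 14.35
tool_pos: [0.4828, -0.062, 0.2572]
tool_rot: [[0.222, 0.975, 0.0], [0.975, -0.222, -0.002], [-0.002, 0.0, -1.0]]
force: [0.3, 0.8, 0.5]
gripper_width: 0.0876
grasp_force: 0.0
```

Call:
step_arm(targets=[[0,0,0,0,0,0,91],[0,0,0,0,0,0,91],[0,0,0,0,0,0,91]])

```text
t: 14.65
tool_pos: [0.4835, -0.0574, 0.2569]
tool_rot: [[0.216, 0.976, -0.0], [0.976, -0.216, 0.001], [0.0, -0.0, -1.0]]
force: [0.0, -0.2, -0.2]
gripper_width: 0.0907
grasp_force: 0.0
```

```bash
python3 ang.py
```

```text
col [0.5027 0.0304] [0.5027 0.0298] 0.0301 knob [0.5027 0.0303] dot [0.5093 0.0084] 102 0.0229 dotang -73.22 -73.27 line -72.03 redcent -73.98 113
col [0.5027 0.0303] [0.5028 0.0303] 0.0297 knob [0.5027 0.0303] dot [0.5093 0.0085] 101 0.0228 dotang -73.21 -73.25 line -72.48 redcent -74.1 112
col [0.5027 0.0304] [0.5028 0.0304] 0.0297 knob [0.5028 0.0303] dot [0.5093 0.0085] 104 0.0229 dotang -73.31 -73.35 line -72.48 redcent -74.2 113
281 107
```

View pics/ang.png

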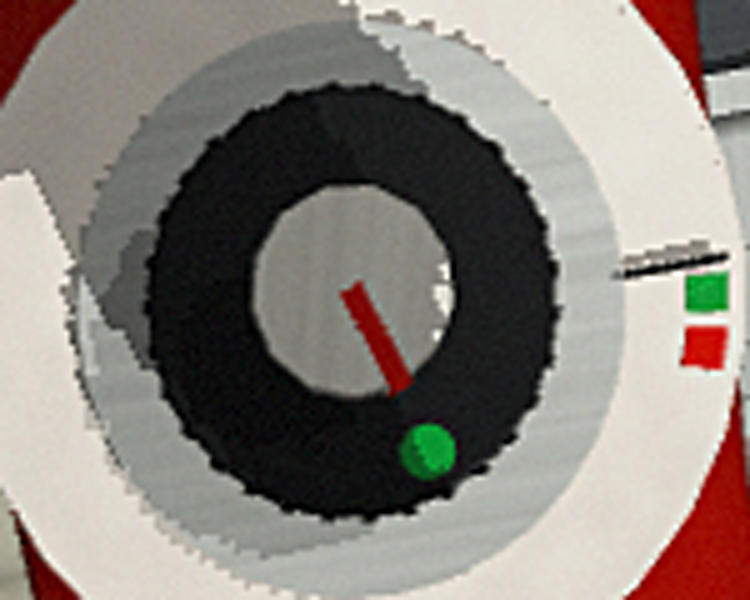

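The line (352,288) to (402,390) now points at the dot (428,451), both at about -73.3°, within 1°. The collar is unmoved (dot -73.3° against -73.6° before), and the pointer rests just before the green band as expected after letting go. The fingers are clear, so I'm handing in.

```bash
python3 -c "
from bench import *
print(close_job())"
```

```text
the job is handed in; nothing more can be done
None
```

The grinder is zeroed and handed in: the collar was nipped to about 0.4 N m (pointer mid green band) and let go. The knob's red line points at the green dot within about 1°. The gripper never went near the hopper, cup or mug, though I did not re-measure them at the end.

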